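# Free two lacquer brushes from their rack

### The arm

A 6-joint arm with a two-finger parallel gripper is mounted at the origin on the work surface. World frame = base frame: x ahead of the robot, y to its left, z up, the work surface at z = 0. Lengths are in m, angles in degrees, forces in N, time in s.
With the tool pointing down it reaches from about 0.3 to 0.95 m from the base axis. Payload 3.1 kg.
Tool frame: the origin (TCP) lies at the very end of the fingers, on their centre line; the grasp point (between the pads) lies 19 mm behind it (bot.grasp_offset is the distance from the TCP to the grasp point, in m); z points along the fingers, y is the line along which they close (so a half turn about z gives the same grasp; the last joint's range is limited). The gripper opens to 85 mm and grips with 20 to 120 N. Pads are 22 mm wide; open, the fingers measure 114 mm over their backs; the gripper's body (76 mm by 85 mm) begins 54 mm behind the grasp point. The pads swing forward as they close: fully open they stand 13 mm farther back than shut.
Start: joints at [-3.994, 17.653, 93.61, -0, 68.738, -3.994], TCP at [0.625, -0, 0.231] pointing down, gripper open.
Joint ranges: [-175.34, 175.34], [-45.06, 112.39], [2.9, 150.54], [-68.45, 248.45], [3.09, 151.38], [-168.51, 168.51]. Speed limits (degrees/s): [159.86, 159.86, 180, 180, 180, 180].

### API

Orientations are given as [roll, pitch, yaw] about the fixed x, y, z axes, in that order (R = Rz(yaw) Ry(pitch) Rx(roll)).
In Python, from station import bot gives the robot as it stands. The module is installed in compiled form; this text tells all that it offers. Calls block until the motion is done:
- bot.move_ptp(position, orientation): joint-space move of the TCP to a pose.
- bot.move_straight(position, max_speed=0.15, ori=None, f_stop=None): straight line of the TCP; ori=None keeps the orientation; max_speed is the mean speed in m/s. With f_stop (N) it stops when the force on the tool has changed by that much, and returns True; else False.
- bot.move_joints(angles): joint-space move.
- bot.move_gripper(opening): opening from 0.0 (shut) to 1.0 (fully open); the grip force is fixed at half the most; returns when the fingers have stopped.
- bot.sleep(seconds).
- bot.solve_ik(position, orientation): joint angles nearest the present ones, or None.
- bot.get_state(): the state.
- bot.camera(name): name is "scene" or "side" or "wrist"; returns a dict with "img" (420x560x3 uint8, red, green, blue), "fx", "fy", "cx", "cy" (pixels), "T" (4x4, takes a point from camera to world coordinates). Camera axes: x right, y up, looking along -z (the intrinsics and any distortion apply to the point x, -y, -z); pixel columns grow to the right and rows downward; lengths in m; the calibration is good to about 2 mm. A picture is of the moment at which its call begins. There is no depth.
A pose or a line that the arm cannot do raises bot.PlanningError and nothing moves.
- bot.sign_off(): hands the job in; it is judged then, once.
The state is a dict: "time_s": time; "joint_positions": joint angles; "qvel": joint speeds; "effort": joint torques, N m; "tcp_pos": TCP position; "ee_rot": TCP orientation; "ft_force": force on the tool from outside, world axes, zero at the start; "torque": the same for the moment, N m; "grip_width": opening from 0.0 (shut) to 1.0 (fully open); "grip_force": force on a finger pad.
Only numpy, scipy, OpenCV 4.12 (cv2) and the standard library are available. Lean on these libraries where they do the work, as an engineer would, in place of code of your own. Each camera call takes 0.05 s, during which the arm holds its last target. There are 200 camera calls.

### The job

Work the retaining bar out of the two hooks of the sloping brush rack and lay it lengthwise in the middle of the shallow tool tray. Then take out the wide and the medium brush and lay them side by side, centred and flat across both rails of the brush rest, so that their hair hangs clear. The narrow brush stays in the rack; do not shift or tip the rack, which stands loose, and leave the white bowl and the jar alone.

Things in the scene. Friction and masses are not known exactly. Their poses are not given: they have to be found in the camera images.
- rack: wooden brush rack standing loose on the bench, 1.6 to 2.2 kg: it slides or tips under a push or pull of some 10 N. Base 225 x 288 x 20 mm; origin under the base's centre; z up; a bed slopes up along its +x at 30 degrees, facing its -x. Three places at y -66, 0, +66 mm hold one brush each, in any order. A retaining bar lies over them in two hooks at y +-132 mm
- rack_bed (a point): point on the bed's plane (the brushes' undersides) below the middle of the middle brush; rack axes (not tilted). Up-slope = (cos 30, 0, sin 30), outward normal = (-sin 30, 0, cos 30). Brushes lie on cross rails 18 mm wide, centred 55 mm down-slope and 60 mm up-slope of it, with 12 mm pegs between places; open below between the rails. A 12 mm ledge holds their lower ends
- hook_left (a point): left (+y) hook of the rack: 8 mm steel plate with a slot along the slope, 33.5 mm above the bed's plane. Point: where the bar's pin lies, the slot's lower end; rack axes. A dark screwed keeper roofs the slot 2.5 mm above the pins (its top 13.5 mm above their middle) but for a 12.5 mm mouth. It is adjustable: the mouth's middle is 10 to 28 mm up-slope of this point, not measured, both sides alike. Pins can go 41 mm
- hook_right (a point): right (-y) hook of the rack: 8 mm steel plate with a slot along the slope, 33.5 mm above the bed's plane. Point: where the bar's pin lies, the slot's lower end; rack axes. A dark screwed keeper roofs the slot 2.5 mm above the pins (its top 13.5 mm above their middle) but for a 12.5 mm mouth. It is adjustable: the mouth's middle is 10 to 28 mm up-slope of this point, not measured, both sides alike. Pins can go 41 mm
- bar_mid (a point): retaining bar, its centre: wooden batten 246 mm long (y), 16 thick (x), 34 high (z), steel pin 10 mm across, 18 long, at the middle of each end; 130 to 210 g. At the start x is up-slope, z along the normal, underside 2.5 mm above the brushes. It comes out along the normal only at the hooks' mouths: slide it up-slope, drawing outward with a few N, and feel for where it gives
- wide_mid (a point): flat lacquer brush, 200 mm long, 14 mm thick, 42 mm wide: wooden handle, black hair on the last 30 mm at +x. The widest. Point: its centre, half-way through the thickness; x along the brush to the hair, y across, z out of its face. At the start it lies face up on the rack's slope, hair end uppermost. 45 to 120 g
- medium_mid (a point): flat lacquer brush, 200 mm long, 14 mm thick, 32 mm wide: wooden handle, black hair on the last 30 mm at +x. The middle one in width. Point: its centre, half-way through the thickness; x along the brush to the hair, y across, z out of its face. At the start it lies face up on the rack's slope, hair end uppermost. 45 to 120 g
- narrow_mid (a point): flat lacquer brush, 200 mm long, 14 mm thick, 20 mm wide: wooden handle, black hair on the last 30 mm at +x. The narrowest; stays in the rack. Point: its centre, half-way through the thickness; x along the brush to the hair, y across, z out of its face. At the start it lies face up on the rack's slope, hair end uppermost. 45 to 120 g
- rest_top (a point): brush rest, fixed, beside the rack (either side): two parallel wooden rails along y, 14 mm wide, centred at x +-45 mm from this point, tops at this point's height, 40 mm above the bench, 156 mm long between 10 mm end stops. Open down to the bench between the rails, but for feet at their ends. Point: centre of the rest; z up. Brushes lie along x
- tray: shallow dark red tool tray, fixed, 330 (x) by 140 mm (y), rim 18 mm high, walls and floor 6 mm thick; origin under its centre on the bench, z up. Empty; on the other side of the rack from the rest. The bar goes in lengthwise along x, on edge or on its side, either way round
- bowl: white mixing bowl with two sticks in it, 112 mm across, 60 mm high, loose bystander; origin under its centre
- jar: amber glass jar with a black cap, 56 mm across, 85 mm high, loose bystander; origin under its centre
Things that resemble listed ones, but are neither listed nor needed, are in the scene too. What is shaped like the part that bears narrow_mid but turquoise is not meant.

How it is judged (in metres and radians):
On the way:
1. the bar lies in the tool tray, let go, while all three brushes are still in their places in the rack (x of bar_mid in the frame of tray between -0.025 and 0.025 m and y of bar_mid in the frame of tray between -0.055 and 0.055 m and z of bar_mid in the frame of tray below 0.0275 m and angle between the y axis of bar_mid and the x axis of tray, either way round below 0.25 rad and contact force between the fingers and anything else below 0.1 N and x of wide_mid in the frame of rack between -0.0316 and -0.0016 m and z of wide_mid in the frame of rack between 0.09 and 0.112 m and x of medium_mid in the frame of rack between -0.0316 and -0.0016 m and z of medium_mid in the frame of rack between 0.09 and 0.112 m and x of narrow_mid in the frame of rack between -0.0316 and -0.0016 m and z of narrow_mid in the frame of rack between 0.09 and 0.112 m), for 0.2 s.
At the end, for the whole second after the job is handed in: The bar lies lengthwise in the tray (its centre within 25 mm of the tray's, along it). Wide and medium brush lie flat on both rails of the rest, centres within 18 mm of its middle line, within 14 degrees of square. The narrow brush lies in the rack within 15 mm of its place. All let go (x of bar_mid in the frame of tray between -0.025 and 0.025 m and y of bar_mid in the frame of tray between -0.055 and 0.055 m and z of bar_mid in the frame of tray below 0.0275 m and angle between the y axis of bar_mid and the x axis of tray, either way round below 0.25 rad and x of wide_mid in the frame of rest_top between -0.018 and 0.018 m and y of wide_mid in the frame of rest_top between -0.075 and 0.075 m and z of wide_mid in the frame of rest_top between 0.004 and 0.0105 m and angle between the x axis of each of wide_mid, medium_mid and the x axis of rest_top, either way round below 0.25 rad and angle between the z axis of each of wide_mid, medium_mid and the z axis of rest_top, either way round below 0.06 rad and x of medium_mid in the frame of rest_top between -0.018 and 0.018 m and y of medium_mid in the frame of rest_top between -0.075 and 0.075 m and z of medium_mid in the frame of rest_top between 0.004 and 0.0105 m and x of narrow_mid in the frame of rack between -0.0316 and -0.0016 m and z of narrow_mid in the frame of rack between 0.09 and 0.112 m); the robot touches nothing.
It fails at once if the rack is shifted more than 8 mm (distance of rack from where it was at the start of the episode above 0.008 m).
It fails at once if the rack is tipped (more than 2 degrees) (angle between rack's own z axis and vertical above 0.035 rad).
It fails at once if the narrow brush is taken out of the rack (z of narrow_mid in the frame of rack above 0.14 m).
It fails at once if the mixing bowl or the jar is moved more than 20 mm (distance of any of bowl, jar from where it was at the start of the episode above 0.02 m).
It also fails if it takes over 72 s, if anything falls off the work surface, if the arm or the gripper's body presses on something with over 40 N, if the wrist force passes 120 N, or if a joint passes its speed limit or range.

## Working session

There is one attempt and no reset: what is moved stays moved. The work goes in short steps, each a Python script; the robot and the scene stay as the last script left them, time stands still between calls to the robot, and variables do not carry over. Pictures are saved under pics/ and viewed, at most 10 in all, crops included, and the job is handed in when it is done.

```bash
mkdir -p pics; python3 - <<'E'
from station import bot
import cv2,numpy as np
for n in ["scene","side"]:
    c=bot.camera(n); cv2.imwrite(f"pics/{n}0.png",cv2.cvtColor(c["img"],cv2.COLOR_RGB2BGR))
    print(n,{k:(np.round(v,4).tolist() if k=="T" else v) for k,v in c.items() if k!="img"})
s=bot.get_state(); print(s["tcp_pos"],s["ee_rot"],s["ft_force"],s["time_s"],bot.grasp_offset)
E
```

```text
scene {'fx': 464.7059415569894, 'fy': 464.7059415569894, 'cx': 280.4720820629953, 'cy': 201.50126046812187, 'T': [[-0.8524, -0.3971, 0.3402, 0.8746], [0.5229, -0.6525, 0.5485, 0.5924], [0.0041, 0.6454, 0.7638, 0.8963], [0.0, 0.0, 0.0, 1.0]]}
side {'fx': 415.6137924909585, 'fy': 415.6137924909585, 'cx': 278.9111270514799, 'cy': 212.5867812104367, 'T': [[0.9859, 0.1049, -0.1307, 0.4164], [-0.1676, 0.5993, -0.7828, -0.7055], [-0.0038, 0.7936, 0.6084, 0.6709], [0.0, 0.0, 0.0, 1.0]]}
[6.24231933e-01 2.79593746e-05 2.30125615e-01] [-1.79875512e+02 -8.04598755e-03  9.00015613e+01] [-0.90203062  0.8456756   0.53834129] 0.1 0.0187
```

View pics/scene0.png

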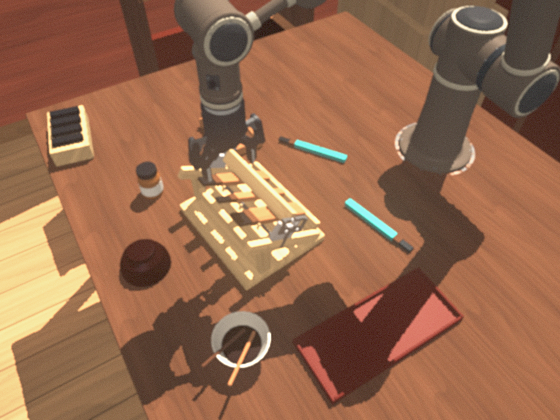

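View pics/side0.png

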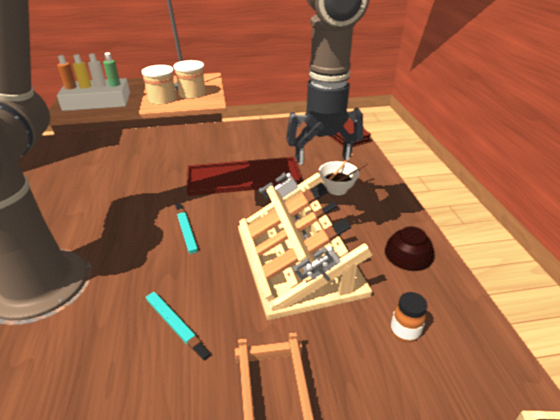

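Scene view: rack at about (250,215), tray at about (380,330), with the rest hidden behind the gripper. Side view: rack at about (303,245), hooks at (285,187) and (318,265), rest cut off at about (270,380). I'll clear the arm and look again from all three cameras.

```bash
python3 - <<'E'
from station import bot
import cv2,numpy as np
def sv(n,f):
    c=bot.camera(n); cv2.imwrite(f"pics/{f}.png",cv2.cvtColor(c["img"],cv2.COLOR_RGB2BGR)); np.savez(f"pics/{f}.npz",**c); print(f,np.round(c["T"],3).tolist(),c["fx"],c["cx"],c["cy"])
bot.move_ptp([0.50,0,0.47],[180,0,90]); sv("wrist","w1")
bot.move_ptp([0.33,0.0,0.45],[180,0,90]); sv("scene","s1"); sv("side","d1"); sv("wrist","w2")
print(bot.get_state()["time_s"])
a=[cv2.imread(f"pics/{f}.png") for f in ("w1","s1")]
E
```

```text
w1 [[1.0, -0.001, 0.002, 0.499], [0.001, 0.959, 0.284, 0.074], [-0.002, -0.284, 0.959, 0.61], [0.0, 0.0, 0.0, 1.0]] 342.3522544250098 276.0742372923032 212.2317368779432
s1 [[-0.852, -0.397, 0.34, 0.875], [0.523, -0.652, 0.549, 0.592], [0.004, 0.645, 0.764, 0.896], [0.0, 0.0, 0.0, 1.0]] 464.7059415569894 280.4720820629953 201.50126046812187
d1 [[0.986, 0.105, -0.131, 0.416], [-0.168, 0.599, -0.783, -0.705], [-0.004, 0.794, 0.608, 0.671], [0.0, 0.0, 0.0, 1.0]] 415.6137924909585 278.9111270514799 212.5867812104367
w2 [[1.0, -0.001, 0.0, 0.33], [0.001, 0.959, 0.284, 0.074], [-0.0, -0.284, 0.959, 0.592], [0.0, 0.0, 0.0, 1.0]] 342.3522544250098 276.0742372923032 212.2317368779432
2.0667
```

View pics/w1.png

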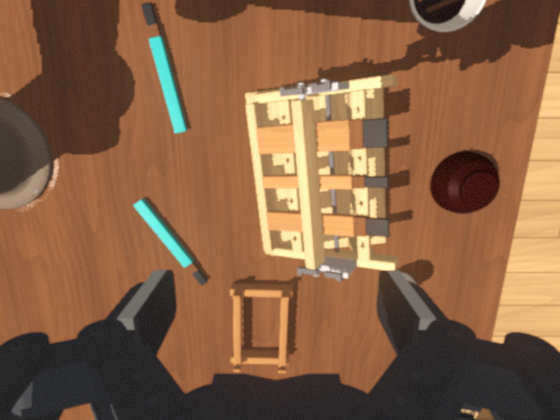

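View pics/s1.png

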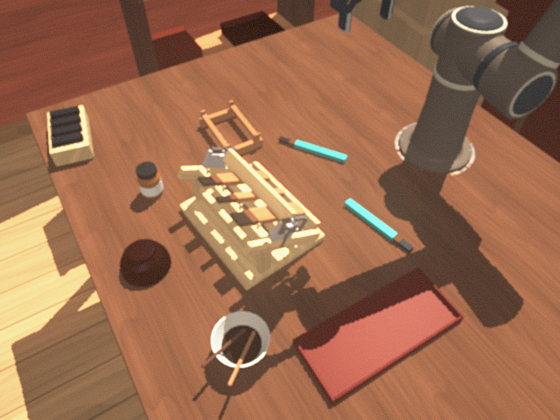

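Wrist view: wide brush at row 135, narrow at 183, medium at 224, bar from (303,97) to (315,268), rest at (262,328). Scene view: tray corners near (415,272), (460,318), (335,395), (298,345). Next I'll enlarge the key regions and run the masks.

```bash
cat > h.py <<'E'
import numpy as np,cv2
def L(f): return dict(np.load(f"pics/{f}.npz"))
def ray(c,px):
    d=np.array([(px[0]-c["cx"])/c["fx"],-(px[1]-c["cy"])/c["fy"],-1.0])
    return c["T"][:3,3],c["T"][:3,:3]@d
def onz(c,px,z):
    o,d=ray(c,px); return o+d*(z-o[2])/d[2]
def proj(c,P):
    p=c["T"][:3,:3].T@(np.array(P)-c["T"][:3,3]); return np.array([c["cx"]-c["fx"]*p[0]/p[2],c["cy"]+c["fy"]*p[1]/p[2]])
E
python3 - <<'E'
from h import *
w,s=L("w1"),L("s1")
# brushes (w1): orange handle
hsv=cv2.cvtColor(w["img"],cv2.COLOR_RGB2HSV)
m=cv2.inRange(hsv,(7,140,120),(18,255,255))
for n,(r0,r1) in {"wide":(118,152),"narrow":(172,193),"medium":(208,238)}.items():
    sub=m[r0:r1,250:400]; ys,xs=np.nonzero(sub); 
    prof=(sub>0).sum(1); cols=np.nonzero((sub>0).sum(0)>=0.4*(sub>0).sum(0).max())[0]
    print(n,len(xs),"rows",r0+ys.min(),r0+ys.max(),"cols",250+cols.min(),250+cols.max(),
     "left row",r0+np.median(ys[xs<cols.min()+15]),"right row",r0+np.median(ys[xs>cols.max()-15]))
hs=cv2.cvtColor(s["img"],cv2.COLOR_RGB2HSV)
t=cv2.inRange(hs,(0,130,40),(8,255,255))|cv2.inRange(hs,(172,130,40),(180,255,255)); t[:250]=0; t[:,:280]=0
cs,_=cv2.findContours(t,cv2.RETR_EXTERNAL,cv2.CHAIN_APPROX_NONE); c=max(cs,key=cv2.contourArea)
h=cv2.convexHull(c); a=cv2.approxPolyDP(h,8,True)[:,0]; print("tray hull",cv2.contourArea(h),a.tolist())
for p in a: print(np.round(onz(s,p,.018),4))
W=cv2.cvtColor(w["img"],cv2.COLOR_RGB2BGR); S=cv2.cvtColor(s["img"],cv2.COLOR_RGB2BGR)
out=np.zeros((600,800,3),np.uint8)
A=cv2.resize(W[70:290,240:400],None,fx=2.7,fy=2.7,interpolation=cv2.INTER_CUBIC); out[:A.shape[0],:A.shape[1]]=A
B=cv2.resize(W[275:380,220:305],None,fx=3,fy=3,interpolation=cv2.INTER_CUBIC); out[:B.shape[0],440:440+B.shape[1]]=B
C=cv2.resize(S[92:167,190:275],None,fx=3.5,fy=3.5,interpolation=cv2.INTER_CUBIC); out[325:325+C.shape[0],440:440+C.shape[1]]=C
cv2.imwrite("pics/crop1.png",out)
E
```

```text
wide 1485 rows 118 151 cols 261 399 left row 133.0 right row 130.0
narrow 527 rows 172 192 cols 250 363 left row 183.0 right row 182.0
medium 1393 rows 208 237 cols 250 399 left row 224.0 right row 227.0
tray hull 11300.5 [[420, 268], [462, 319], [331, 403], [293, 339]]
[0.3206 0.2861 0.018 ]
[0.331  0.4222 0.018 ]
[0.6551 0.4167 0.018 ]
[0.6486 0.2783 0.018 ]
```

View pics/crop1.png

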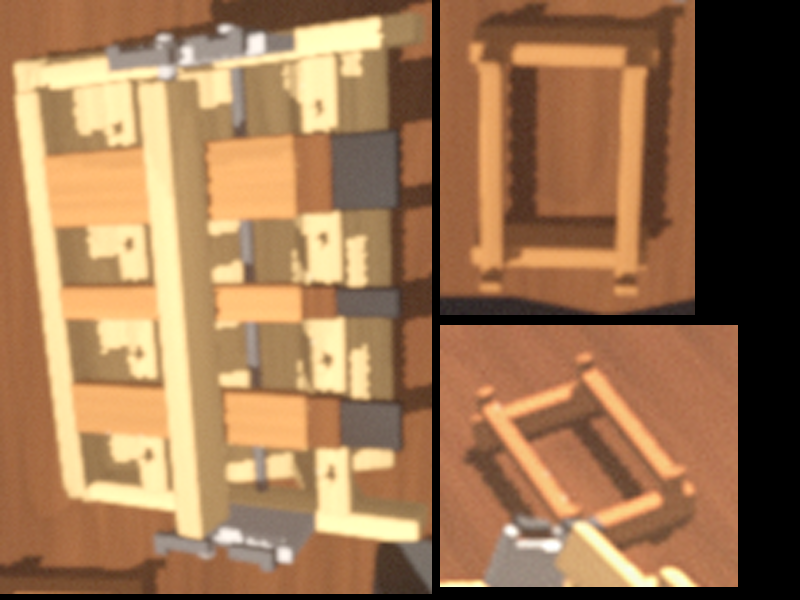

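Crop: brush lower ends at crop (47,190), (62,302), (75,408). Hair starts at x of about 332, 335 and 341. The bar's top face runs (154,82) to (189,535), and the dark band beside it is its up-slope side. The rest's rails are at crop x of about 488 and 632. Now I'll convert these to poses.

```bash
python3 - <<'E'
from h import *
w,s=L("w1"),L("s1")
P=lambda u,v:(240+u/2.7,70+v/2.7)
q=lambda u,v,z:onz(w,P(u,v),z)
pts={}
for n,l,b,e in (("wide",(47,190),(332,172),(398,169)),("narrow",(62,302),(335,301),(400,302)),("medium",(75,408),(341,424),(401,426))):
    a,c,d=q(*l,.057),q(*b,.142),q(*e,.157); pts[n]=(a,c)
    print(n,a.round(4),c.round(4),d.round(4),"len(147,173)",np.linalg.norm((c-a)[:2]).round(4),np.linalg.norm((d-a)[:2]).round(4),"yaw",np.degrees(np.arctan2(*(d-a)[[1,0]])).round(1))
A,B=pts["wide"],pts["medium"]
for k in (0,1): print("sep",np.linalg.norm((A[k]-B[k])[:2]).round(4),"yaw",np.degrees(np.arctan2(-(A[k]-B[k])[0],(A[k]-B[k])[1])).round(2))
yaw=np.mean([np.arctan2(-(A[k]-B[k])[0],(A[k]-B[k])[1]) for k in (0,1)])
R=np.array([[np.cos(yaw),-np.sin(yaw)],[np.sin(yaw),np.cos(yaw)]])
org=np.mean([(A[0]+B[0])[:2]/2-R@[-.1067,0],(A[1]+B[1])[:2]/2-R@[.0405,0]],0)
print("rack",org.round(4),np.degrees(yaw).round(2), [ (R.T@(p[:2]-org)).round(4).tolist() for v in pts.values() for p in v])
# bar top
Ri=np.eye(3);Ri[:2,:2]=R; O=np.r_[org,0]
n=Ri@[-.5,0,.866]; p0=O+Ri@[-.0131,0,.095]+n*.0505
for px in ((140,83),(168,81),(175,535),(203,533),(154,82),(189,534)):
    o,d=ray(w,P(*px)); X=o+d*((p0-o)@n)/(d@n); l=Ri.T@(X-p0); print("bar s,y",(l[0]/.866).round(4),l[1].round(4),X.round(4))
Q=lambda u,v:onz(w,(220+(u-440)/3,275+v/3),.04)
for px in ((492,70),(485,240),(637,70),(628,240),(486,283),(628,283),(475,50),(655,50)): print("rest",px,Q(*px).round(4))
for px in ((487,395),(585,362),(570,505),(683,485)): print("rest s1",px,onz(s,(190+(px[0]-440)/3.5,92+(px[1]-325)/3.5),.045).round(4))
E
```

```text
wide [0.4681 0.0287 0.057 ] [0.6138 0.0445 0.142 ] [0.6415 0.0468 0.157 ] len(147,173) 0.1465 0.1743 yaw 6.0
narrow [ 0.4763 -0.0381  0.057 ] [ 0.6201 -0.0203  0.142 ] [ 0.6485 -0.0177  0.157 ] len(147,173) 0.1449 0.1735 yaw 6.8
medium [ 0.4837 -0.1059  0.057 ] [ 0.6282 -0.087   0.142 ] [ 0.6551 -0.0829  0.157 ] len(147,173) 0.1457 0.1729 yaw 7.6
sep 0.1355 yaw 6.61
sep 0.1323 yaw 6.23
rack [ 0.5814 -0.0262] 6.42 [[-0.1064, 0.0672], [0.0402, 0.0666], [-0.1058, -0.0001], [0.0391, 0.0016], [-0.1059, -0.0682], [0.0397, -0.0657]]
bar s,y -0.0129 0.119 [0.5188 0.0865 0.1323]
bar s,y 0.0023 0.1183 [0.532  0.0872 0.1399]
bar s,y -0.0177 -0.1266 [ 0.5422 -0.158   0.1299]
bar s,y -0.0 -0.1228 [ 0.557  -0.1525  0.1387]
bar s,y -0.0052 0.1186 [0.5255 0.0869 0.1361]
bar s,y -0.0088 -0.1247 [ 0.5496 -0.1553  0.1343]
rest (492, 70) [ 0.4252 -0.2638  0.04  ]
rest (485, 240) [ 0.4165 -0.3903  0.04  ]
rest (637, 70) [ 0.5158 -0.2636  0.04  ]
rest (628, 240) [ 0.511  -0.3901  0.04  ]
rest (486, 283) [ 0.416  -0.4246  0.04  ]
rest (628, 283) [ 0.5112 -0.4244  0.04  ]
rest (475, 50) [ 0.415  -0.2498  0.04  ]
rest (655, 50) [ 0.5269 -0.2496  0.04  ]
rest s1 (487, 395) [ 0.5084 -0.4194  0.045 ]
rest s1 (585, 362) [ 0.42   -0.4162  0.045 ]
rest s1 (570, 505) [ 0.511  -0.2669  0.045 ]
rest s1 (683, 485) [ 0.4258 -0.2417  0.045 ]
```

Geometry agrees with the given sizes: brush lengths 174 and 173 mm, spacing 132 to 135 mm. Rack is at (0.581, -0.026), yaw 6.3°. Bar is at s of about -7 mm. Next comes the pregrasp over the bar, with a closer picture to see the hook mouths.

```bash
cat >> h.py <<'E'
from scipy.spatial.transform import Rotation as Ro
YAW=np.radians(6.2); RK=Ro.from_euler('z',YAW).as_matrix(); O=np.array([.5814,-.0262,0])
U=RK@[np.cos(np.pi/6),0,.5]; N=RK@[-.5,0,np.cos(np.pi/6)]; Y=RK@[0,1,0]; BED=O+RK@[-.0131,0,.095]
def pt(s,y,h): return BED+s*U+y*Y+h*N
def rpy(x,y,z): return Ro.from_matrix(np.c_[x,y,z]).as_euler('xyz',degrees=True).tolist()
ORI=rpy(Y,U,-N)      # closing along the slope
def sv(bot,n,f):
    c=bot.camera(n); cv2.imwrite(f"pics/{f}.png",cv2.cvtColor(c["img"],cv2.COLOR_RGB2BGR)); np.savez(f"pics/{f}.npz",**c); return c
def st(bot,l=""):
    s=bot.get_state(); f=np.array(s["ft_force"]); d=np.array(s["tcp_pos"])-BED
    print(l,"t",round(s["time_s"],1),"s,y,h mm",(1e3*np.array([d@U,d@Y,d@N])).round(1),"F u,y,n",np.round([f@U,f@Y,f@N],1),"grip",round(s["grip_width"],3),np.round(s["grip_force"],1)); return s
E
python3 - <<'E'
from h import *; from station import bot
print(ORI, bot.solve_ik(pt(-.005,-.001,.022),ORI))
bot.move_gripper(.45)
bot.move_ptp(pt(-.005,-.001,.12),ORI); bot.sleep(.2); st(bot)
c=sv(bot,"wrist","w3")
for y in (.132,-.132): print(proj(c,pt(-.007,y,.0335)),proj(c,pt(.013,y,.0335)))
E
```

```text
[150.0, 0.0, 96.19999999999999] [-13.10283255   7.05130237 129.31415191  32.84011963  17.74485657
 -48.45457747]
 t 4.0 s,y,h mm [ -3.3  -1.2 120.8] F u,y,n [-0.3  0.5  1.1] grip 0.452 0.0
[272.09252771   6.55356327] [305.78503548   6.63417634]
[272.68428796 373.36560363] [297.27893268 373.35165839]
```

View pics/w3.png

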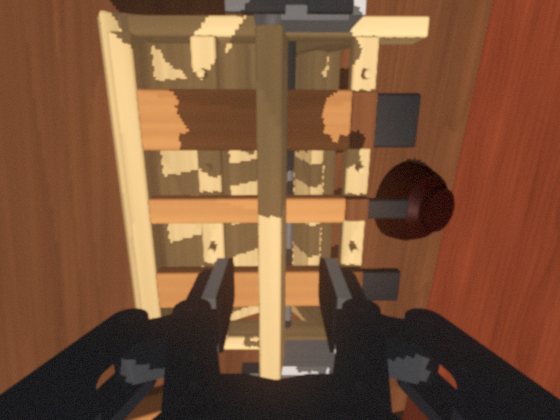

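This view looks along the slope normal. The bar runs at column 271 from top to bottom, where 272 was predicted, so position and yaw hold. The left hook is cut off at row 5, so I'll shift to look at its mouth.

```bash
python3 - <<'E'
from h import *; from station import bot
bot.move_straight(pt(.003,.065,.12),max_speed=.2); bot.sleep(.1)
c=sv(bot,"wrist","w4"); p=proj(c,pt(-.007,.132,.0335)); print(p,proj(c,pt(.013,.132,.0335)),proj(c,pt(.013,.132,.047)))
x,y=p.astype(int); x0,y0=max(0,x-60),max(0,y-40)
cr=c["img"][y0:y0+75,x0:x0+130]; print(x0,y0)
cv2.imwrite("pics/w4c.png",cv2.cvtColor(cv2.convertScaleAbs(cv2.resize(cr,None,fx=6,fy=6,interpolation=cv2.INTER_CUBIC),alpha=1.8),cv2.COLOR_RGB2BGR))
E
```

```text
[262.36265058 121.0118481 ] [293.31994092 121.02601722] [294.39933242 121.67411376]
202 81
```

View pics/w4c.png

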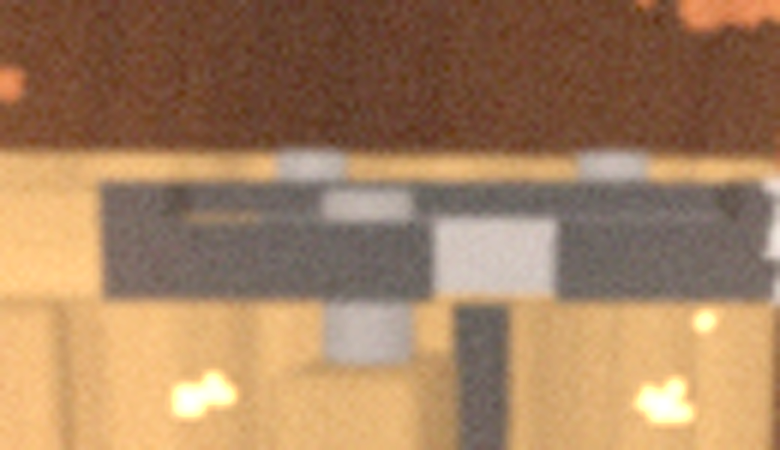

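The view settles it. The pin's middle is at crop x of about 368. The mouth (light gap) spans 432–558, with its middle at 495. That puts the mouth about 13.4 mm up-slope of the pin. Now I'll grip the bar.

```bash
python3 - <<'E'
from h import *; from station import bot
bot.move_straight(pt(-.007,0,.07),max_speed=.2); bot.sleep(.15); st(bot,"above")
r=bot.move_straight(pt(-.007,0,.0225),max_speed=.06,f_stop=5); bot.sleep(.2); st(bot,r)
bot.move_gripper(0.05); bot.sleep(.2); st(bot,"gripped")
E
```

```text
above t 5.4 s,y,h mm [-6.4  0.3 70.6] F u,y,n [0.2 0.1 0.8] grip 0.448 0.0
False t 6.5 s,y,h mm [-6.6 -0.1 22.8] F u,y,n [ 0.6 -0.1 -0.6] grip 0.45 0.0
gripped t 7.0 s,y,h mm [-5.8 -0.4 22.8] F u,y,n [3.1 0.1 2.3] grip 0.174 60.4
```

```bash
python3 - <<'E'
from h import *; from station import bot
bot.move_straight(pt(-.006,0,.0237),max_speed=.03); bot.sleep(.1); st(bot,"up1.2")
bot.move_straight(pt(.0070,0,.0237),max_speed=.03,f_stop=8); bot.sleep(.15); st(bot,"slid")
r=bot.move_straight(pt(.0070,0,.0300),max_speed=.02,f_stop=5); bot.sleep(.1); st(bot,r)
E
```

```text
up1.2 t 7.4 s,y,h mm [-5.9 -0.1 23.7] F u,y,n [ 2.  -0.3  0.6] grip 0.175 60.0
slid t 8.1 s,y,h mm [ 6.6  0.2 23.6] F u,y,n [-1.1  0.2 -0.9] grip 0.178 59.9
False t 8.7 s,y,h mm [ 7.1 -0.  30.1] F u,y,n [-1.3 -0.1 -1.3] grip 0.175 59.9
```

The bar came out 6 mm without resistance, so the mouth is found. Draw it clear and carry it to the tray.

```bash
python3 - <<'E'
from h import *; from station import bot
r=bot.move_straight(pt(.0070,0,.060),max_speed=.05,f_stop=7); st(bot,r)
if r: raise SystemExit
bot.move_straight(pt(-.03,0,.15),max_speed=.2); st(bot)
s=bot.get_state(); q0=np.array(s["joint_positions"])
a=np.radians(-1.8); best=None
for k in (1,-1):
    tx=k*np.array([np.cos(a),np.sin(a),0]); z=np.array([0,0,-1.]); o=rpy(tx,np.cross(z,tx),z)
    q=bot.solve_ik([.489,.351,.15],o)
    if q is not None:
        d=np.abs(np.array(q)-q0).max(); print(k,o,np.round(q),d)
        if best is None or d<best[0]: best=(d,o)
o=best[1]
bot.move_ptp([.489,.351,.12],o); bot.sleep(.1)
bot.move_straight([.489,.351,.03],max_speed=.15); bot.sleep(.1)
r=bot.move_straight([.489,.351,.012],max_speed=.03,f_stop=4); s=bot.get_state(); print(r,s["tcp_pos"],s["ft_force"],s["time_s"])
E
```

```text
False t 9.4 s,y,h mm [ 7.1 -0.  60.2] F u,y,n [-1.2  0.3 -1.8] grip 0.18 59.9
 t 10.1 s,y,h mm [-29.7  -0.2 149.9] F u,y,n [-0.9 -0.4 -1.7] grip 0.179 59.9
1 [180.0, 0.0, -1.8000000000000025] [ 32.  20. 100.  -0.  59. 123.] 162.75529951661753
-1 [180.0, 0.0, 178.20000000000002] [ 32.  20. 100.   0.  59. -57.] 49.62789770022325
True [0.48859797 0.35085235 0.01242367] [-0.25452462  0.9061281   3.87585037] 13.0833
```

```bash
python3 - <<'E'
from h import *; from station import bot
bot.move_gripper(.45); p=np.array([.489,.351,.013])
bot.move_straight(p+[0,0,.10],max_speed=.15)
for nm,o in (("-U",rpy(-U,Y,-N)),("+U",rpy(U,-Y,-N))): print(nm,o,bot.solve_ik(pt(0,-.066,.06),o))
s=np.array([np.round(bot.get_state()["joint_positions"])]);print(s)
bot.move_ptp([.45,0.1,.30],[180,0,180]); 
c=sv(bot,"scene","s5"); print(bot.get_state()["time_s"])
hs=cv2.cvtColor(c["img"],cv2.COLOR_RGB2HSV); m=cv2.inRange(hs,(12,50,130),(35,255,255)); roi=np.zeros_like(m)
cv2.fillPoly(roi,[np.array([[415,275],[458,318],[335,393],[300,345]])],255); m&=roi
ys,xs=np.nonzero(m); rect=cv2.minAreaRect(np.c_[xs,ys].astype(np.float32)); b=cv2.boxPoints(rect); print(len(xs),rect)
for q in b: print(onz(c,q,.03).round(3))
cv2.imwrite("pics/s5c.png",cv2.cvtColor(cv2.resize(c["img"][120:420,160:480],None,fx=1.8,fy=1.8),cv2.COLOR_RGB2BGR))
E
```

```text
-U [179.99999999999997, 29.999999999999993, -173.8] [ -22.49860768    3.47287608  127.6233336    33.3840095    25.87128513
 -146.03109588]
+U [180.0, -29.99999999999998, 6.199999999999996] [-22.49860768   3.47287608 127.6233336   33.3840095   25.87128513
  33.96890412]
[[ 32.  23. 102.   0.  56. -57.]]
15.5083
1021 ((376.239990234375, 329.67999267578125), (14.65379810333252, 120.32921600341797), 60.06848907470703)
[0.622 0.334 0.03 ]
[0.362 0.342 0.03 ]
[0.37  0.372 0.03 ]
[0.625 0.362 0.03 ]
```

View pics/s5c.png

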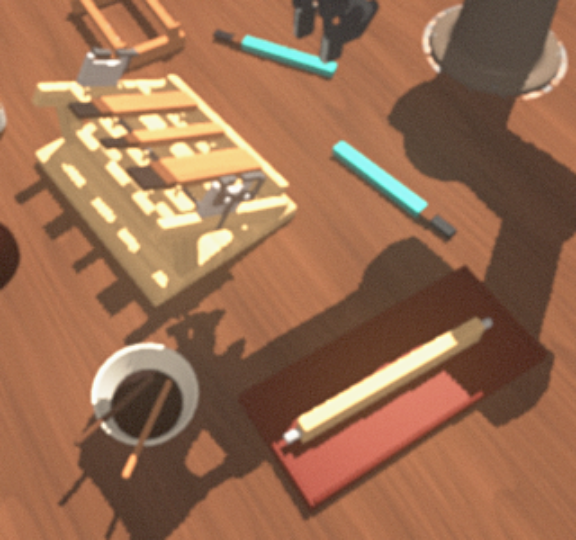

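The bar lies centred in the tray at about (0.494, 0.352), on edge, and all three brushes are in place. Now the wide brush.

```bash
cat > brush.py <<'E'
import sys; from h import *; from station import bot
y,op,opr,off=map(float,sys.argv[1:5])
o=rpy(U,-Y,-N)
a=np.radians(-3); C=np.array([.467,-.333,.04]); tx=np.array([np.cos(a),np.sin(a),0]); ty=np.array([-np.sin(a),np.cos(a),0])
oR=rpy(tx,-ty,np.array([0,0,-1.]))
bot.move_gripper(op)
bot.move_ptp(pt(0,y,.06),o); bot.sleep(.15); st(bot,"above")
r=bot.move_straight(pt(0,y,-.013),max_speed=.1,f_stop=6); st(bot,r)
if r: sys.exit()
bot.move_gripper(0.1); bot.sleep(.1); s=st(bot,"grip")
d=np.array(s["tcp_pos"])-BED; h0=d@N; s0=d@U
r=bot.move_straight(pt(s0,y,.02),max_speed=.06,f_stop=8); st(bot,r)
if r: sys.exit()
bot.move_straight(pt(0,y,.12),max_speed=.2); st(bot,"lifted")
P=C+ty*off+tx*s0; P[2]=.047+h0-.007+.001
bot.move_ptp(P+[0,0,.10],oR); bot.sleep(.1)
bot.move_straight(P+[0,0,.012],max_speed=.15); bot.sleep(.1)
r=bot.move_straight(P-[0,0,.004],max_speed=.025,f_stop=2.5); s=bot.get_state(); print("place",r,(s["tcp_pos"]-P).round(4),s["ft_force"])
bot.move_gripper(opr); bot.sleep(.1)
bot.move_straight(P+[0,0,.10],max_speed=.15); st(bot,"done")
E
python3 brush.py .066 .66 .62 -.035
```

```text
above t 18.2 s,y,h mm [ 0.4 66.  60.1] F u,y,n [1.5 0.5 0.4] grip 0.657 0.0
True t 18.9 s,y,h mm [-0.4 65.4 -6.5] F u,y,n [-0.4 -5.1 -0.3] grip 0.66 0.8
```

A finger met the rack's side board at 5 N, which is harmless. Back off, narrow the opening and go less deep.

```bash
python3 - <<'E'
from h import *; from station import bot
bot.move_straight(pt(0,.066,.03),max_speed=.1)
E
sed -i 's/pt(0,y,-.013)/pt(0,y,-.010)/; s/pt(0,y,.06),o)/pt(0,y,.035),o)/' brush.py
python3 brush.py .065 .565 .60 -.035
```

```text
above t 20.0 s,y,h mm [ 0.1 65.  35. ] F u,y,n [ 0.2 -0.  -0.2] grip 0.567 0.0
False t 20.6 s,y,h mm [ -0.2  65.1 -10.1] F u,y,n [ 0.9 -0.1 -0.7] grip 0.565 0.0
grip t 20.9 s,y,h mm [ 0.2 65.  -9.5] F u,y,n [-0.7  0.6  3.3] grip 0.476 60.7
False t 21.6 s,y,h mm [ 0.3 65.  20.1] F u,y,n [-0.7  0.1 -1.3] grip 0.476 60.6
lifted t 22.2 s,y,h mm [ -0.4  65.  119.7] F u,y,n [ 0.4 -0.2 -0.3] grip 0.478 60.6
place True [ 0.0001 -0.0002  0.001 ] [-0.92352183  1.27066479  4.9131617 ]
done t 26.3 s,y,h mm [-103.2 -326.6  100.7] F u,y,n [-0.5  0.4 -0.4] grip 0.599 0.0
```

The wide brush touched down at the expected height. Now the medium one.

```bash
sed -i 's/pt(0,y,.035),o)/pt(0,y,.06),o)/' brush.py; python3 brush.py -.067 .47 .48 .038; python3 - <<'E'
from h import *; from station import bot
bot.move_ptp([.40,0,.42],[180,0,0]); c=sv(bot,"scene","s6"); d=sv(bot,"side","d6"); print(bot.get_state()["time_s"])
b=lambda i:cv2.cvtColor(i,cv2.COLOR_RGB2BGR)
a=cv2.resize(b(c["img"][80:230,160:310]),(400,400)); e=cv2.resize(b(d["img"][220:420,190:390]),(400,400))
cv2.imwrite("pics/fin.png",np.hstack([a,e]))
E
```

```text
above t 27.8 s,y,h mm [  1.  -68.5  60.1] F u,y,n [-0.2 -0.6  0. ] grip 0.471 0.0
False t 28.7 s,y,h mm [  0.1 -67.1 -10. ] F u,y,n [-0.3 -0.2 -0.5] grip 0.471 0.0
grip t 29.0 s,y,h mm [  0.5 -67.3  -9.4] F u,y,n [-0.2 -0.3  6.2] grip 0.365 59.6
True t 29.2 s,y,h mm [  0.4 -67.3  -7.8] F u,y,n [1.6 0.2 0.8] grip 0.365 59.5
30.7583
```

View pics/fin.png

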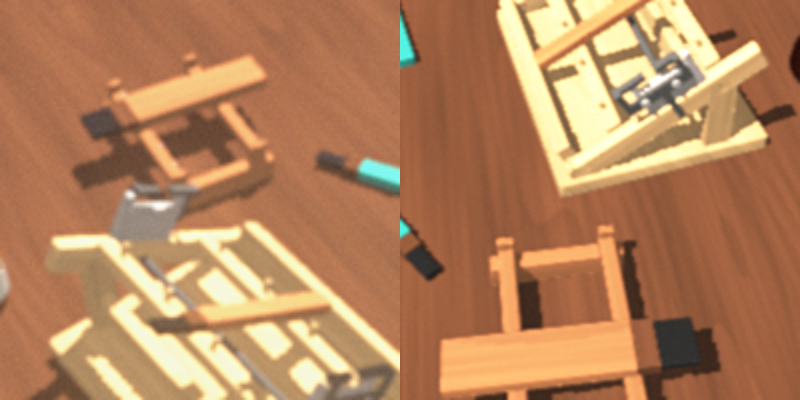

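Left: the wide brush lies square across both rails, hair overhanging. The narrow one is still in the rack. The lift's force stop fired falsely: closing had preloaded the wrist to 6 N, and that relaxed. So the medium brush went along in the gripper on the look-away move. I'll check how it sits in the grip and that the rack has not moved.

```bash
python3 - <<'E'
from h import *; from station import bot
s=st(bot); print(s["tcp_pos"],s["ee_rot"])
T=Ro.from_euler('xyz',s["ee_rot"],degrees=True).as_matrix(); p=np.array(s["tcp_pos"])
cor=[p+T@[x,y,-.0164+.007*0] for x,y in ((-.1,-.016),(.1,-.016),(.1,.016),(-.1,.016))]
ims=[]
for n in ("wrist","side"):
    c=sv(bot,n,n+"7"); im=cv2.cvtColor(c["img"],cv2.COLOR_RGB2BGR)
    q=np.array([proj(c,X) for X in cor]); cv2.polylines(im,[q.astype(int)],True,(0,255,0),1)
    if n=="wrist": ims.append(cv2.resize(im,(533,400)))
    else:
        m=q.mean(0).astype(int); x0,y0=max(0,m[0]-65),max(0,m[1]-100); ims.append(cv2.resize(im[y0:y0+200,x0:x0+130],(260,400)))
cv2.imwrite("pics/held.png",np.hstack(ims))
# rack shift: optical template shift of the left base part, scene view
a,b=[cv2.cvtColor(L(f)["img"],cv2.COLOR_RGB2GRAY).astype(np.float32) for f in ("s5","s6")]
for r in ((200,285,180,260),(225,285,240,320),(150,185,195,222)):
    A,B=[i[r[0]:r[1],r[2]:r[3]] for i in (a,b)]
    print(cv2.phaseCorrelate(A,B,cv2.createHanningWindow(A.shape[::-1],cv2.CV_32F)))
E
```

```text
t 30.8 s,y,h mm [ 18.9  45.6 362.2] F u,y,n [ 0.6  0.5 -1.3] grip 0.362 61.8
[ 3.99681817e-01 -6.92407258e-05  4.18141880e-01] [-1.79961379e+02  1.91958343e-01 -1.47776342e-02]
((-0.07970983740077742, 1.875294743197685), 0.6223693158891466)
((1.0037695237328421, 1.3413269272767678), 0.6968279093503952)
((0.4343780602106939, 2.4779816738132414), 0.605643368061678)
```

View pics/held.png

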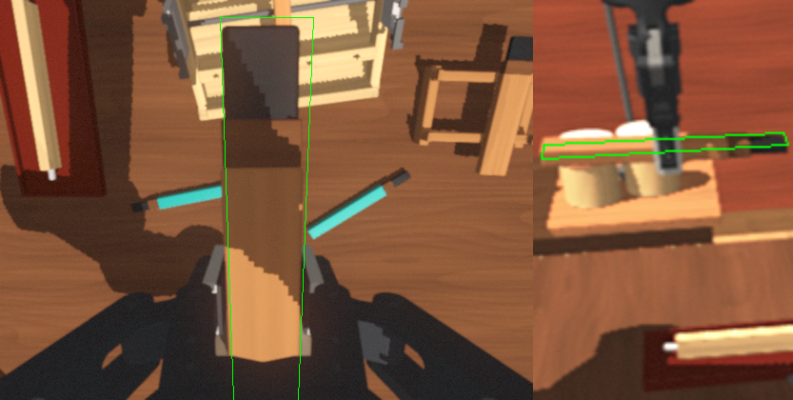

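The medium brush is held securely and nearly level, with its hair end about 3° low. The rack moved by a couple of mm at most. Place the brush and then verify.

```bash
python3 - <<'E'
from h import *; from station import bot
a=np.radians(-3); C=np.array([.467,-.333,.04]); tx=np.array([np.cos(a),np.sin(a),0]); ty=np.array([-np.sin(a),np.cos(a),0])
oR=rpy(tx,-ty,np.array([0,0,-1.])); P=C+ty*.038; P[2]=.0316
bot.move_ptp(P+[0,0,.12],oR); bot.sleep(.1)
bot.move_straight(P+[0,0,.016],max_speed=.15); bot.sleep(.1)
r=bot.move_straight(P,max_speed=.025,f_stop=6); bot.sleep(.1); s=bot.get_state(); print("place",r,(s["tcp_pos"]-P).round(4),s["ft_force"])
bot.move_gripper(.48); bot.sleep(.1); bot.move_straight(P+[0,0,.12],max_speed=.15)
bot.move_ptp([.40,.0,.42],[180,0,0])
c=sv(bot,"scene","s8"); d=sv(bot,"side","d8"); print(bot.get_state()["time_s"])
# ends of brushes on the rest, scene view: orange+dark mask against expectation
hs=cv2.cvtColor(c["img"],cv2.COLOR_RGB2HSV)
a0=L("s1")["img"].astype(int); df=(np.abs(c["img"].astype(int)-a0).max(2)>35).astype(np.uint8)*255
m=cv2.inRange(hs,(5,110,150),(20,255,255))&df; m[:85]=0; m[165:]=0; m[:,:180]=0; m[:,290:]=0
m=cv2.morphologyEx(m,cv2.MORPH_OPEN,np.ones((3,3)))
cs,_=cv2.findContours(m,cv2.RETR_EXTERNAL,cv2.CHAIN_APPROX_NONE)
for k in cs:
    if cv2.contourArea(k)<60: continue
    b=cv2.boxPoints(cv2.minAreaRect(k)); print(cv2.contourArea(k),[((onz(c,q,.054)-C)[:2]@np.c_[tx[:2],ty[:2]]).round(3).tolist() for q in b])
h,mi=cv2.cvtColor(c["img"],cv2.COLOR_RGB2BGR),0
e=cv2.cvtColor(d["img"],cv2.COLOR_RGB2BGR)
cv2.imwrite("pics/end.png",np.hstack([cv2.resize(h[75:195,170:290],(400,400)),cv2.resize(e[220:420,190:390],(400,400))]))
E
```

```text
place True [-0.0004  0.0002  0.0008] [-1.24087653  0.85315171  5.20402396]
37.025
93.0 [[0.065, 0.124], [0.02, 0.149], [0.031, 0.172], [0.076, 0.147]]
208.0 [[0.039, 0.019], [-0.038, 0.025], [-0.028, 0.064], [0.048, 0.058]]
142.0 [[-0.047, 0.023], [-0.107, 0.021], [-0.098, 0.057], [-0.039, 0.058]]
210.5 [[0.055, -0.048], [-0.037, -0.057], [-0.027, -0.009], [0.062, -0.002]]
177.0 [[-0.045, -0.057], [-0.108, -0.055], [-0.095, -0.009], [-0.034, -0.012]]
```

Both brushes lie where intended: handle ends at x of about -102 mm, centres at y +40 and -33 mm, and the medium touched down at rail height. Handing in.

```bash
python3 -c "
from station import bot
print(bot.sign_off())"
```

```text
the job is handed in; nothing more can be done
None
```

I handed the job in at about 37 s with the bar centred in the tray, the wide and medium brushes across both rails and the narrow brush still in the rack; my arm dragged the medium brush out by mistake, which may have moved the rack by up to an estimated 5 mm (limit 8 mm), and the final brush placing was checked by measurement only.

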